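# Stack a sole die on spacer sticks, clear of the knife below

### The arm

A 6-joint arm with a two-finger parallel gripper is mounted at the origin on the work surface. World frame = base frame: x ahead of the robot, y to its left, z up, the work surface at z = 0. Lengths are in m, angles in rad, forces in N, time in s.
With the tool pointing down it reaches from about 0.375 to 0.9 m from the base axis. Payload 3.1 kg.
Tool frame: the origin (TCP) lies on the centre line of the jaws, within the pads' length; the fingertips stand ahead of it and the grasp point (between the pads) lies 3 mm ahead of it (robot.tip_reach is the z of the fingertips in the tool frame, in m); z points along the fingers, y is the line along which they close (so a half turn about z gives the same grasp; the last joint's range is limited). The gripper opens to 87 mm and grips with 3 to 60 N. Pads are 19 mm wide; open, the fingers measure 117 mm over their backs; the gripper's body (75 mm by 190 mm) begins 51 mm behind the grasp point.
Start: joints at [-1.329, 0.527, 1.433, -0, 1.181, -0.178], TCP at [0.255, -0.571, 0.245] pointing down, gripper open.
Joint ranges: [-3.08, 3.08], [-0.75, 2.2], [0.22, 2.44], [-1.43, 4.57], [0, 2.65], [-2.85, 2.85]. Speed limits (rad/s): [2.79, 2.79, 3.14, 3.14, 3.14, 3.14].

### API

Orientations are given as a unit quaternion [x, y, z, w].
In Python, from rig import sensors, eyes, ticket, robot gives the robot as it stands.
- The arm moves only by the tool drive_tool, never from a script. Its argument "deltas" is a list that holds one entry, the list of rows, each a list of 6 numbers: the shift along the tool's x, y, z in mm, then the turn, a rotation vector about the tool's x, y, z in rad. A call has 1 to 8 rows; each row shifts and turns the commanded pose from where the row before left it, along the tool's axes as they then stand; what a row does not reach is not made up. A row lasts 1/12 s, in which the tool goes at most 41.7 mm and 7.16 degrees, less where a joint would pass 70% of its speed; a pose out of reach is approached as far as the arm can. A call is refused whole if a number of a shift passes 41.7 or a number of a turn 0.125, either way. A call with a gripper value outside its range is refused whole. "gripper" is the opening in per cent of the stroke, from 0 (shut) to 100 (fully open), set as the call begins (left out, the last holds). The fingers move at their own pace and stop on an object; "squeeze" is the grip in N (left out, the last holds). Time passes only in rows, so rows that do not move let the fingers close. It gives the time, the measured TCP pose, the force, the opening and the grip force at its end, in the units of the state.
- sensors.get_obs(): the state, without advancing time (a new reading comes with each control period).
- eyes.camera(name): name is "scene" or "top" or "wrist"; returns a dict with "img" (480x640x3 uint8, red, green, blue), "fov_y" (degrees; the focal length in pixels is half the picture's height over the tangent of half this angle, whatever the lens; pixels are square), "cx", "cy" (the principal point, pixels), "xyz" and "attitude" of the camera in the world; the wrist camera has in their place "hand_eye" (4x4, takes a point from camera to tool coordinates, whose origin is the TCP and whose axes are the flange's). Camera axes: x right, y up, looking along -z (the intrinsics and any distortion apply to the point x, -y, -z); pixel columns grow to the right and rows downward; lengths in m; the calibration is good to about 2 mm. A picture is of the moment at which its call begins: read the wrist's pose just before it. There is no depth.
- ticket.hand_in(): hands the job in; it is judged then, once.
The state is a dict: "time": time; "q": joint angles; "joint_velocities": joint speeds; "joint_torque": joint torques, N m; "position": TCP position; "tool_rot": TCP orientation; "ft_force": force on the tool from outside, world axes, zero at the start; "moment": the same for the moment, N m; "grip_width": finger opening in m; "grip_force": force on a finger pad.
Only numpy, scipy, OpenCV 4.12 (cv2) and the standard library are available. Lean on these libraries where they do the work, as an engineer would, in place of code of your own. Each camera call takes 0.05 s, during which the arm holds its last target. There are 200 camera calls.

### The job

Take the loose spacer stick that matches the one already lying on the die board (not the thin lath, nor the short block) and lay it over the red stripe at the other end of the board. Then lift the blue sole-shaped cutting die and set it down gently, not dropping it, centred lengthwise along the board, so that it rests level across both sticks and never touches the board or the knife that stands up from it.

Things in the scene. Friction and masses are not known exactly. Their poses are not given: they have to be found in the camera images.
- board: Brown wooden die board lying fixed on the table, 300 mm long (its x), 150 mm wide (its y), 18 mm thick; a steel knife outline 70 mm by 66 mm stands up 12 mm from the middle of it (30 mm above the table). Origin: centre of its underside, z up. A first pale spacer stick, 130 x 30 x 25 mm and loose, already lies across it 80 to 90 mm from the centre at the end opposite the red stripe (either end).
- stripe: Red painted stripe on top of the die board where the second stick belongs, 30 mm wide (its x), 130 mm long (its y), across the board 80 to 90 mm from its centre, at either end. Origin: centre of the stripe at the height of the board's upper face; axes parallel to the board's.
- stick: Loose pale wooden spacer stick lying on the table, 130 mm long (its y), 30 mm wide (its x), 25 mm high (z). Origin: centre of its underside. About 70 g. It lies in a row with two bystanders: a lath of the same length only 10 mm high and a block only 55 mm long.
- die: Blue strip-steel cutting die, shoe-sole outline with bright upper edges, lying flat; 248 mm long (its x: heel end -120, toe +128), 32 high, 84 wide at the forepart, 64 at the heel. Grip it across its y at the straight waist, 48 mm wide outside from x = -28 to +28. Origin: middle of the waist at the underside, z up. About 0.45 kg, balanced within 15 mm of the origin; toe may point to either end.
There are look-alikes about, which are no part of the job. Of the things that look like the die, the larger one is meant. Leave any green look-alike of the stick alone.

How it is judged:
On the way:
1. the matching stick lies released on the stripe, across the board (x of stick in the frame of stripe between -0.018 and 0.018 m and y of stick in the frame of stripe between -0.02 and 0.02 m and z of stick in the frame of stripe between -0.003 and 0.003 m and angle between the y axis of stick and the y axis of stripe, either way round below 0.2 rad and angle between stick's own z axis and vertical below 0.08 rad and contact force between the fingers and stick below 0.1 N), for 0.2 s.
At the end, for the whole second after the job is handed in: Stick over the stripe (20 mm across, 22 mm along, 12 degrees); die still and level (2 degrees) on both sticks, underside 40 to 46 mm above the board's underside, waist middle within 20 mm of the board's centre in x and y, length along the board within 10 degrees, either way round (x of stick in the frame of stripe between -0.02 and 0.02 m and y of stick in the frame of stripe between -0.022 and 0.022 m and angle between the y axis of stick and the y axis of stripe, either way round below 0.22 rad and x of die in the frame of board between -0.02 and 0.02 m and y of die in the frame of board between -0.02 and 0.02 m and z of die in the frame of board between 0.04 and 0.046 m and angle between the x axis of die and the x axis of board, either way round below 0.18 rad and angle between die's own z axis and vertical below 0.04 rad and contact force between die and stick above 0.3 N and linear speed of each of die, stick below 0.02 m/s); the robot touches nothing.
It fails at once if the die touches the die board or its knife (contact force between die and board above 1 N).
It fails at once if the die is dropped or thrown (falls free faster than 0.5 m/s, a fall of about 13 mm) (contact force between the fingers and die below 0.1 N and linear speed of die above 0.5 m/s).
It also fails if it takes over 58 s, if anything falls off the work surface, if the arm or the gripper's body presses on something with over 40 N, if the wrist force passes 120 N, or if a joint passes its speed limit or range.

## Working session

There is one attempt and no reset: what is moved stays moved. The work goes in short steps, Python scripts to look and compute and a tool call to move; the robot and the scene stay as the last step left them, time stands still between calls to the robot, and variables do not carry over. Pictures are saved under pics/ and viewed, at most 13 in all, crops included, and the job is handed in when it is done.

Besides the shell and the picture viewer there is one more tool, called after "Call:" as a command line: name --argument value ..., lists and objects as JSON in quotes. drive_tool: Moves the arm, as the interface text tells. Its arguments: {"type":"object","properties":{"deltas":{"type":"array"},"gripper":{"type":"number"},"squeeze":{"type":"number"}},"required":["deltas"]}

```bash
ls; mkdir -p pics
python3 - <<'E'
from rig import sensors, eyes, robot
import cv2
o=sensors.get_obs(); print(o, robot.tip_reach)
for n in ("scene","top"):
    c=eyes.camera(n); cv2.imwrite(f"pics/{n}0.png",c["img"][:,:,::-1]); print({k:v for k,v in c.items() if k!="img"})
E
```

```text
pics
{'time': 0.0, 'q': array([-1.32952545e+00,  5.28474765e-01,  1.43387295e+00, -1.60423473e-05,
        1.18135715e+00, -1.78474348e-01]), 'joint_velocities': array([ 0.00068882,  0.00032023,  0.00126844, -0.00067151,  0.00043615,
        0.00044261]), 'joint_torque': array([ 8.01573078e-04, -4.40039635e+01, -1.76590741e+01,  6.35130052e-02,
        5.83134172e-02, -1.43945490e-04]), 'position': array([ 0.25458195, -0.57007615,  0.24357561]), 'tool_rot': array([ 9.78056280e-01,  2.08338180e-01, -4.05681789e-05, -1.05535395e-03]), 'ft_force': array([-0.17854042,  0.48173916, -0.75442798]), 'moment': array([-0.01352561,  0.00046234, -0.01639755]), 'grip_force': 0.0, 'grip_width': 0.08702516195083139} 0.022
{'fov_y': 53.26851328476745, 'cx': 315.7950772641458, 'cy': 228.82900626150976, 'xyz': array([ 1.28683082, -0.00658662,  0.60172932]), 'attitude': array([0.33525909, 0.34141533, 0.64283747, 0.59816127])}
{'fov_y': 42.96377088063373, 'cx': 323.0887199648403, 'cy': 233.07279289184078, 'xyz': array([ 0.2544132 , -0.01998978,  1.16002308]), 'attitude': array([ 0.05256366, -0.05324937, -0.7003823 ,  0.70983534])}
```

View pics/top0.png

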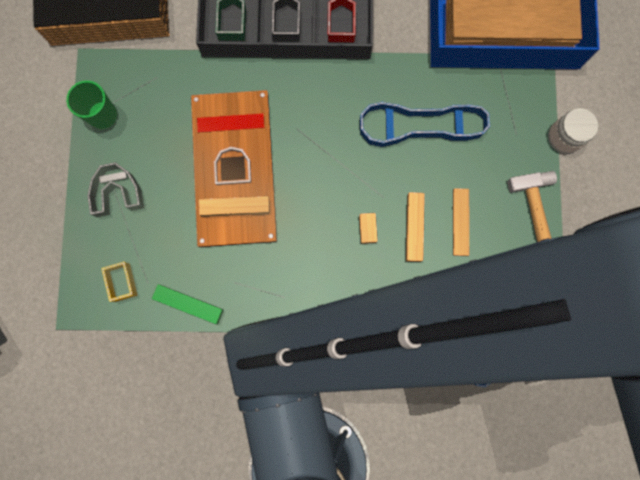

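View pics/scene0.png

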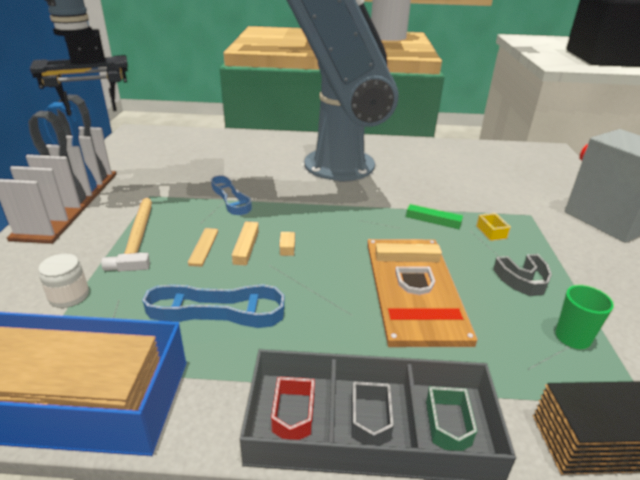

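The top view has three pale pieces: block (369,228), stick (415,227) and lath (461,222). The green look-alike is at (187,304). The stick already on the board is at (234,206) and the stripe at (230,123). The large blue die is at (425,122); the small blue one shows only in the scene view, at (230,195). By its thickness in the scene view, at (245,242), I choose (415,227). Next I'll check that in a crop and measure.

```bash
cat > h.py <<'E'
import numpy as np, cv2
from scipy.spatial.transform import Rotation as R
from rig import sensors, eyes
def pose():
    o=sensors.get_obs(); return o["position"],R.from_quat(o["tool_rot"]),o
def snap(n):
    p,r,_=pose(); c=eyes.camera(n)
    if "hand_eye" in c:
        H=np.array(c["hand_eye"]); c["Rm"]=r.as_matrix()@H[:3,:3]; c["t"]=p+r.as_matrix()@H[:3,3]
    else: c["Rm"]=R.from_quat(c["attitude"]).as_matrix(); c["t"]=np.array(c["xyz"])
    return c
def cast(c,uv,z):
    uv=np.asarray(uv,float).reshape(-1,2); f=240/np.tan(np.radians(c["fov_y"])/2)
    d=np.c_[(uv[:,0]-c["cx"])/f,-(uv[:,1]-c["cy"])/f,-np.ones(len(uv))]@c["Rm"].T
    return c["t"]+d*((z-c["t"][2])/d[:,2])[:,None]
def proj(c,P):
    f=240/np.tan(np.radians(c["fov_y"])/2); v=(np.asarray(P)-c["t"])@c["Rm"]
    return np.c_[c["cx"]+f*v[:,0]/-v[:,2],c["cy"]-f*v[:,1]/-v[:,2]]
def mask(c,lo,hi,roi):
    h=cv2.cvtColor(c["img"],cv2.COLOR_RGB2HSV); m=cv2.inRange(h,np.array(lo),np.array(hi))
    k=np.zeros_like(m); u0,v0,u1,v1=roi; k[v0:v1,u0:u1]=255; return m&k
def rect(c,m,z):
    "largest blob -> world centre, (long,short), angle of long axis, deg"
    cs,_=cv2.findContours(m,cv2.RETR_EXTERNAL,cv2.CHAIN_APPROX_NONE); k=max(cs,key=cv2.contourArea)
    P=cast(c,k.reshape(-1,2)+0.0,z)[:,:2]*1000
    (x,y),(w,h),a=cv2.minAreaRect(P.astype(np.float32))
    if w<h: w,h,a=h,w,a+90
    return np.round([x,y,w,h,(a+90)%180-90],1)
E
python3 - <<'E'
from h import *
c=snap("top"); hs=cv2.cvtColor(c["img"],cv2.COLOR_RGB2HSV)
for n,u,v in [("stick",415,227),("lath",461,222),("bstick",234,206),("board",210,150),("stripe",230,123),("die",390,118),("mat",300,200)]: print(n,hs[v,u])
pale=([10,60,150],[28,170,255])
print("stick",rect(c,mask(c,*pale,(400,185,432,268)),.025))
print("lath",rect(c,mask(c,*pale,(445,180,477,262)),.010))
print("bstick",rect(c,mask(c,[16,60,180],[28,170,255],(190,192,280,220)),.043))
r=mask(c,[0,190,120],[6,255,255],(185,105,275,140))|mask(c,[174,190,120],[180,255,255],(185,105,275,140))
print("stripe",rect(c,r,.018))
print("die",rect(c,mask(c,[98,90,40],[120,255,255],(350,95,500,155)),.016))
print("board",rect(c,mask(c,[0,100,90],[20,255,255],(185,85,285,250)),.018))
s=snap("scene"); a=cv2.resize(s["img"][190:330,130:330],None,fx=4,fy=4); cv2.imwrite("pics/crop1.png",a[:,:,::-1])
E
```

```text
stick [ 19 132 240]
lath [ 16 139 227]
bstick [ 18 134 231]
board [ 13 169 184]
stripe [  1 227 202]
die [106 186 160]
mat [ 58  41 160]
stick [ 442.  -193.9  131.1   31.4   -1.9]
lath [ 454.5 -283.6  130.9   30.8   -1.1]
bstick [473.2 147.7 129.2  29.8 -86.4]
stripe [642.4 163.8 129.   29.5 -85.1]
die [ 648.2 -215.8  242.2   70.7   89.5]
board [553.6 155.8 302.  150.5   4.9]
```

View pics/crop1.png

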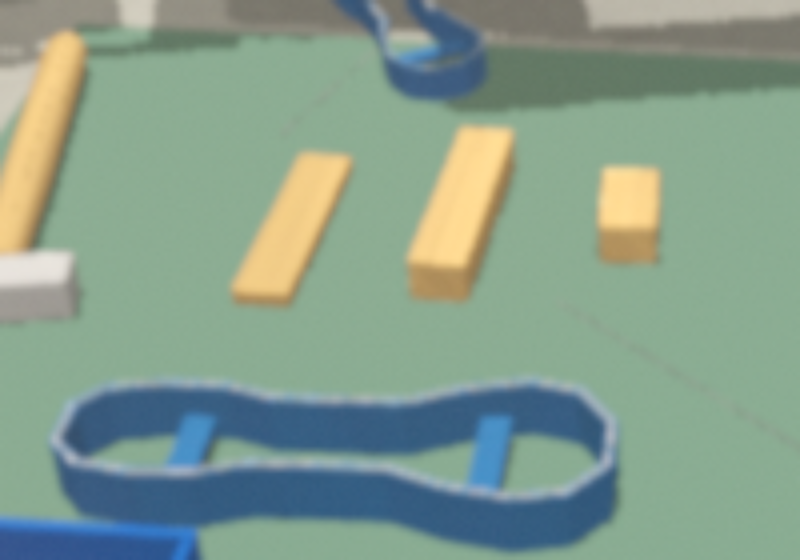

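The crop shows three pieces: a flat lath at left, the tall full-length stick in the middle at scene (245,242), and the short block at right. The measured sizes agree, so the choice is confirmed. The die's toe is the right-hand end in this crop, which is +y.

```bash
cat >> h.py <<'E'
def psi(r):
    x=r.as_matrix()[:,0]; return np.degrees(np.arctan2(x[1],x[0]))
def plan(x,y,z,ps,vmax=38,wmax=.12):
    "rows (mm, rad) to world target mm, yaw deg, tool down"
    p,r,o=pose(); p=p*1000; T=np.array([x,y,z],float)
    G=R.from_matrix(np.c_[[np.cos(np.radians(ps)),np.sin(np.radians(ps)),0],[np.sin(np.radians(ps)),-np.cos(np.radians(ps)),0],[0,0,-1]])
    w=(r.inv()*G).as_rotvec(); n=int(max(np.ceil(np.linalg.norm(T-p)/vmax),np.ceil(np.abs(w).max()/wmax),1))
    out=[]
    for i in range(n):
        d=r.inv().apply((T-p)/(n-i)); e=(r.inv()*G).as_rotvec()/(n-i)
        row=list(np.round(d).astype(int))+list(np.round(e,3)); out.append([float(v) for v in row])
        p=p+r.apply(np.array(row[:3])); r=r*R.from_rotvec(row[3:])
    print("t",round(o["time"],2),"now",np.round(o["position"]*1000,1),"psi",round(psi(pose()[1]),1),"dist left",np.round(T-o["position"]*1000,1))
    for i in range(0,n,8): print("["+",".join("[%d,%d,%d,%g,%g,%g]"%tuple(q) for q in out[i:i+8])+"]")
E
python3 -c "
from h import *
plan(442,-194,170,-1.9)"
```

```text
t 0.2 now [ 254.7 -570.3  243.9] psi 24.1 dist left [187.3 376.3 -73.9]
[[27,-22,6,-0,0,0.038],[26,-23,6,-0,0,0.038],[25,-24,6,-0,0,0.038],[24,-25,6,-0,0,0.038],[23,-26,6,-0,0,0.038],[22,-27,6,-0,0,0.038],[22,-28,6,-0,0,0.038],[20,-29,6,-0,0,0.037]]
[[19,-29,7,-0,0,0.038],[18,-30,6,-0,0,0.037],[17,-31,7,-0.001,0,0.038],[17,-32,6,-0,0,0.037]]
```

Call:
drive_tool --deltas '[[[27,-22,6,0,0,0.038],[26,-23,6,0,0,0.038],[25,-24,6,0,0,0.038],[24,-25,6,0,0,0.038],[23,-26,6,0,0,0.038],[22,-27,6,0,0,0.038],[22,-28,6,0,0,0.038],[20,-29,6,0,0,0.037]]]' --gripper 100

```text
time: 0.87
position: [0.3795, -0.3191, 0.1963]
tool_rot: [0.998, 0.057, 0.0, 0.0]
ft_force: [1.6, -0.8, 0.6]
grip_width: 0.0871
grip_force: 0.0
```

Call:
drive_tool --deltas '[[[19,-29,7,0,0,0.038],[18,-30,6,0,0,0.037],[17,-31,7,0,0,0.038],[17,-32,6,0,0,0.037],[0,0,0,0,0,0]]]'

```text
time: 1.28
position: [0.4431, -0.1886, 0.1695]
tool_rot: [1.0, -0.014, -0.001, -0.002]
ft_force: [-0.6, -0.2, -0.3]
grip_width: 0.0873
grip_force: 0.0
```

Run:
```python
from h import *
c=snap("wrist"); cv2.imwrite("pics/w1.png",c["img"][:,:,::-1])
print(c["t"],proj(c,[[.442,-.194,.025]]))
plan(442,-194,170,-1.9)
```

```text
[ 0.51198624 -0.19109082  0.30944683] [[324.21271636 228.17846219]]
t 1.33 now [ 442.9 -191.2  169.9] psi -1.6 dist left [-0.9 -2.8  0.1]
[[-1,3,0,-0.002,0.002,0.006]]
```

View pics/w1.png

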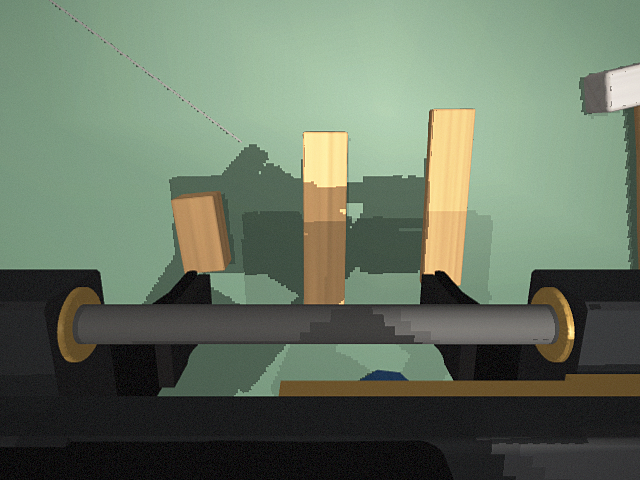

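The wrist view shows the stick at columns 303–348 with its far end at row 131. The block is at (200,230) and the lath at (450,190).

Run:
```python
from h import *
c=snap("wrist"); print(cast(c,[[303,180],[348,180],[326,131],[305,280],[345,280]],.025))
plan(442,-194,28,-1.9)
```

```text
[[ 0.47595907 -0.18340556  0.025     ]
 [ 0.47506986 -0.21403754  0.025     ]
 [ 0.50788815 -0.19980135  0.025     ]
 [ 0.40351435 -0.18219591  0.025     ]
 [ 0.40268393 -0.21117699  0.025     ]]
t 1.38 now [ 442.9 -193.2  170.3] psi -1.7 dist left [  -0.9   -0.8 -142.3]
[[0,0,36,-0,0,0.001],[0,0,35,-0,0,0.001],[0,0,36,-0,0,0.001],[-1,1,35,-0,0.001,0.001]]
```

Call:
drive_tool --deltas '[[[0,2,36,0,0,0],[0,0,36,0,0,0],[0,0,36,0,0,0],[0,0,24,0,0,0],[0,0,10,0,0,0],[0,0,0,0,0,0]]]' --gripper 70 --squeeze 15

```text
time: 1.88
position: [0.4413, -0.1973, 0.0267]
tool_rot: [1.0, -0.018, -0.002, -0.001]
ft_force: [-0.4, 0.2, -0.2]
grip_width: 0.0622
grip_force: 0.0
```

Call:
drive_tool --deltas '[[[0,0,0,0,0,0],[0,0,0,0,0,0],[0,0,0,0,0,0],[0,0,0,0,0,0],[0,0,0,0,0,0],[0,0,0,0,0,0]]]' --gripper 0

```text
time: 2.38
position: [0.4429, -0.1966, 0.0294]
tool_rot: [1.0, -0.017, 0.001, 0.0]
ft_force: [-0.5, -0.0, 6.2]
grip_width: 0.0298
grip_force: 15.0
```

Call:
drive_tool --deltas '[[[0,0,-15,0,0,0],[0,0,-30,0,0,0],[0,0,-30,0,0,0],[0,0,-15,0,0,0]]]'

```text
time: 2.72
position: [0.4434, -0.1969, 0.1212]
tool_rot: [1.0, -0.016, 0.001, 0.001]
ft_force: [0.3, -0.4, -0.8]
grip_width: 0.0301
grip_force: 15.0
```

Run:
```python
from h import *
plan(642,164,115,94.9,30,.115)
```

```text
t 2.72 now [ 443.4 -196.9  121.2] psi -1.9 dist left [198.6 360.9  -6.2]
[[12,-24,0,0,-0,-0.113],[15,-23,0,0,-0,-0.113],[18,-21,0,0,0,-0.113],[20,-19,0,0,0,-0.113],[22,-17,1,0,0,-0.112],[24,-14,0,0,0,-0.113],[25,-11,1,0,0,-0.112],[26,-8,0,0,0,-0.113]]
[[27,-6,1,0,0,-0.112],[27,-2,0,0.001,0,-0.113],[28,1,1,0,0,-0.112],[27,4,0,0.001,0,-0.113],[27,7,1,0,0,-0.112],[26,9,0,0.001,0.001,-0.113],[24,12,1,0,0,-0.112]]
```

Call:
drive_tool --deltas '[[[12,-24,0,0,0,-0.113],[15,-23,0,0,0,-0.113],[18,-21,0,0,0,-0.113],[20,-19,0,0,0,-0.113],[22,-17,1,0,0,-0.112],[24,-14,0,0,0,-0.113],[25,-11,1,0,0,-0.112],[26,-8,0,0,0,-0.113]]]'

```text
time: 3.38
position: [0.5492, -0.0029, 0.1165]
tool_rot: [0.906, 0.424, -0.0, -0.0]
ft_force: [0.3, -0.4, -0.7]
grip_width: 0.0295
grip_force: 15.0
```

Call:
drive_tool --deltas '[[[27,-6,1,0,0,-0.112],[27,-2,0,0,0,-0.113],[28,1,1,0,0,-0.112],[27,4,0,0,0,-0.113],[27,7,1,0,0,-0.112],[26,9,0,0,0,-0.113],[24,12,1,0,0,-0.112],[0,0,0,0,0,0]]]'

```text
time: 4.05
position: [0.6431, 0.169, 0.1127]
tool_rot: [0.674, 0.739, 0.002, 0.001]
ft_force: [0.1, -0.3, -1.1]
grip_width: 0.0301
grip_force: 15.0
```

Run:
```python
from h import *
c=snap("wrist"); cv2.imwrite("pics/w2.png",c["img"][:,:,::-1])
t=snap("top"); cv2.imwrite("pics/top2.png",t["img"][:,:,::-1])
r=mask(c,[0,200,90],[5,255,255],(0,0,640,300))
print("stripe",rect(c,r,.018), proj(c,[[.642,.164,.018]]))
plan(642,164,47,94.9,30)
```

```text
Traceback (most recent call last):
  File "h.py", line 24, in rect
    cs,_=cv2.findContours(m,cv2.RETR_EXTERNAL,cv2.CHAIN_APPROX_NONE); k=max(cs,key=cv2.contourArea)
                                                                        ~~~^^^^^^^^^^^^^^^^^^^^^^^^
ValueError: max() iterable argument is empty
```

View pics/w2.png

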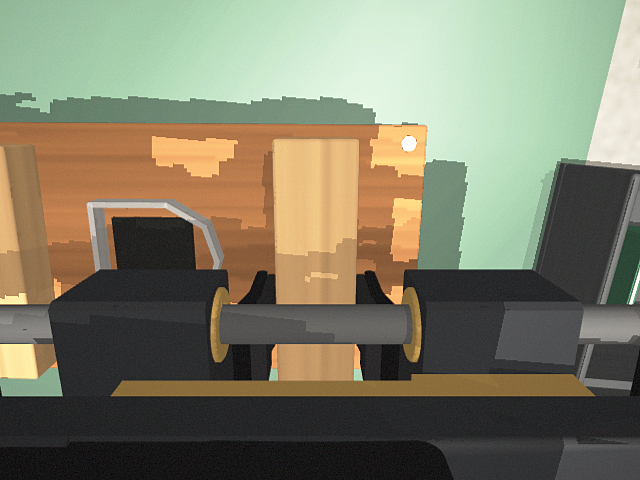

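The wrist view shows the held stick at columns 273–359, hiding the stripe, with its end at row 139. The board corner is at (427,125).

Run:
```python
from h import *
c=snap("wrist"); p=pose()[0]; zt=p[2]-.003
print("corner",proj(c,[[.6967,.2433,.018]]), cast(c,[[427,125]],.018))
print("stick end",cast(c,[[274,139],[357,139],[316,139],[276,260],[360,260]],zt))
plan(642,164,50,94.9,30)
```

```text
corner [[431.12054619 117.29737497]] [[0.69509375 0.23913097 0.018     ]]
stick end [[0.6216392  0.22807166 0.10913042]
 [0.64925634 0.23041443 0.10913042]
 [0.63561653 0.22925736 0.10913042]
 [0.62488937 0.18578523 0.10913042]
 [0.65496468 0.18835257 0.10913042]]
t 4.2 now [640.1 164.4 112.1] psi 94.9 dist left [  1.9  -0.4 -62.1]
[[0,1,21,-0.001,0,-0],[0,0,21,-0,0,-0],[-1,1,20,-0.001,0,-0]]
```

Call:
drive_tool --deltas '[[[-1,2,20,0,0,0],[0,0,20,0,0,0],[0,0,15,0,0,0],[0,0,6,0,0,0],[0,0,2,0,0,0],[0,0,1,0,0,0],[0,0,1,0,0,0],[0,0,0,0,0,0]]]'

```text
time: 4.87
position: [0.6438, 0.1633, 0.0485]
tool_rot: [0.677, 0.736, 0.001, 0.001]
ft_force: [-0.5, -0.4, -1.3]
grip_width: 0.0297
grip_force: 15.0
```

Call:
drive_tool --deltas '[[[0,0,1,0,0,0],[0,0,1,0,0,0],[0,0,0,0,0,0]]]'

```text
time: 5.12
position: [0.6439, 0.1635, 0.0475]
tool_rot: [0.676, 0.737, 0.001, 0.001]
ft_force: [-1.6, -0.5, 5.3]
grip_width: 0.0295
grip_force: 15.0
```

Contact is felt at 5 N, so I'll release, retreat and head for the die.

Call:
drive_tool --deltas '[[[0,0,0,0,0,0],[0,0,0,0,0,0],[0,0,0,0,0,0],[0,0,0,0,0,0]]]' --gripper 57

```text
time: 5.45
position: [0.6432, 0.1636, 0.0455]
tool_rot: [0.676, 0.737, 0.0, 0.0]
ft_force: [0.4, -0.3, 0.2]
grip_width: 0.0464
grip_force: 0.0
```

Call:
drive_tool --deltas '[[[0,0,-10,0,0,0],[0,0,-30,0,0,0],[0,0,-40,0,0,0],[0,0,-40,0,0,0]]]'

```text
time: 5.78
position: [0.6422, 0.1634, 0.1661]
tool_rot: [0.676, 0.736, -0.001, -0.001]
ft_force: [1.5, 0.0, 0.4]
grip_width: 0.0496
grip_force: 0.0
```

Run:
```python
from h import *
plan(648,-220,190,89.5,36)
```

```text
t 5.78 now [642.2 163.4 166.1] psi 94.9 dist left [   5.8 -383.4   23.9]
[[-35,-2,-2,-0,0,0.009],[-35,-2,-2,-0,0,0.008],[-35,-2,-2,-0,0,0.009],[-35,-2,-2,-0,0,0.008],[-35,-1,-2,-0,0,0.009],[-35,-1,-2,-0.001,0,0.008],[-35,-1,-2,-0,0,0.009],[-35,0,-2,-0.001,0,0.008]]
[[-34,0,-3,-0,0,0.009],[-35,0,-2,-0.001,0,0.008],[-34,0,-3,-0,0,0.009]]
```

Call:
drive_tool --deltas '[[[-35,-2,-2,0,0,0.009],[-35,-2,-2,0,0,0.008],[-35,-2,-2,0,0,0.009],[-35,-2,-2,0,0,0.008],[-35,-1,-2,0,0,0.009],[-35,-1,-2,0,0,0.008],[-35,-1,-2,0,0,0.009],[-35,0,-2,0,0,0.008]]]'

```text
time: 6.45
position: [0.6473, -0.1183, 0.1824]
tool_rot: [0.701, 0.713, 0.0, 0.0]
ft_force: [0.4, 0.5, -0.3]
grip_width: 0.0499
grip_force: 0.0
```

Call:
drive_tool --deltas '[[[-34,0,-3,0,0,0.009],[-35,0,-2,0,0,0.008],[-34,0,-3,0,0,0.009],[0,0,0,0,0,0],[0,0,0,0,0,0]]]' --gripper 100

```text
time: 6.87
position: [0.6483, -0.2221, 0.1902]
tool_rot: [0.712, 0.703, 0.0, 0.001]
ft_force: [-0.3, 0.3, -0.6]
grip_width: 0.0752
grip_force: 0.0
```

Run:
```python
from h import *
c=snap("wrist"); cv2.imwrite("pics/w3.png",c["img"][:,:,::-1])
t=snap("top"); cv2.imwrite("pics/top3.png",t["img"][:,:,::-1])
pale=([15,60,180],[28,170,255])
print("sticks",rect(t,mask(t,*pale,(185,105,280,140)),.043),rect(t,mask(t,*pale,(190,192,280,220)),.043))
plan(648,-220,190,89.5)
```

```text
Traceback (most recent call last):
  File "h.py", line 24, in rect
    cs,_=cv2.findContours(m,cv2.RETR_EXTERNAL,cv2.CHAIN_APPROX_NONE); k=max(cs,key=cv2.contourArea)
                                                                        ~~~^^^^^^^^^^^^^^^^^^^^^^^^
ValueError: max() iterable argument is empty
```

View pics/w3.png

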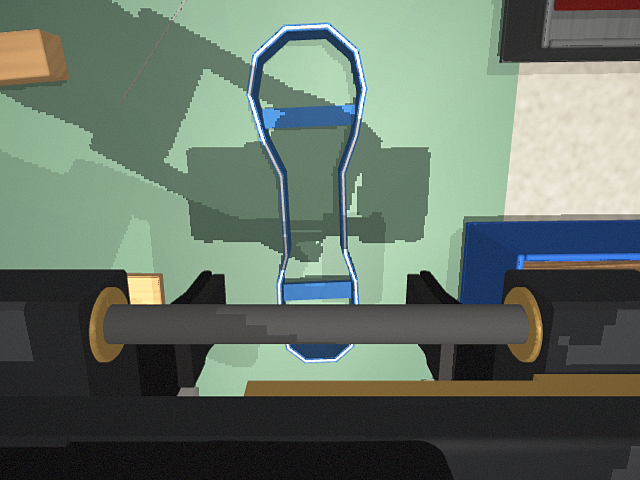

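View pics/top3.png

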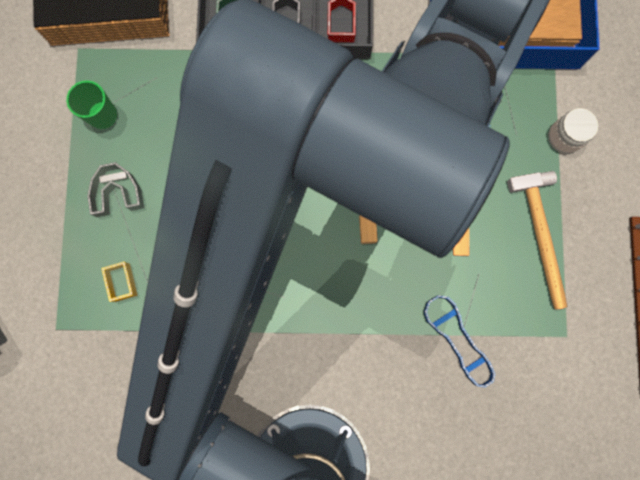

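The wrist view shows the toe tip at (308,24) and the heel end at (320,361). The waist edges run (283,172)–(287,252) on the left and (343,174)–(346,250) on the right. The blue bin's near edge is at column 465. The top view is blocked by the arm.

Run:
```python
from h import *
c=snap("wrist")
P=cast(c,[[308,24],[320,361],[283,172],[343,174],[287,252],[346,250],[248,88],[367,88]],.032)
print(np.round(P*1000,1))
t=snap("top")
for z in (0,.05,.08): print("bin",z,np.round(cast(t,[[432,67],[431,45],[585,67]],z)[:,:2],3), np.round(cast(c,[[463,300],[463,220],[475,220]],z)[:,:2],3))
s=snap("scene"); print(cast(s,[[180,440],[175,435],[182,320]],.0),cast(s,[[182,320]],.06))
plan(648,-220,190,89.5)
```

```text
[[ 644.6  -86.    32. ]
 [ 650.4 -331.7   32. ]
 [ 625.5 -181.6   32. ]
 [ 668.  -183.4   32. ]
 [ 626.7 -240.7   32. ]
 [ 670.5 -239.6   32. ]
 [ 603.6 -125.    32. ]
 [ 683.8 -125.9   32. ]]
bin 0 [[ 0.769 -0.234]
 [ 0.816 -0.233]
 [ 0.774 -0.541]] [[ 0.772 -0.294]
 [ 0.767 -0.225]
 [ 0.777 -0.225]]
bin 0.05 [[ 0.747 -0.225]
 [ 0.792 -0.223]
 [ 0.751 -0.519]] [[ 0.754 -0.273]
 [ 0.749 -0.214]
 [ 0.757 -0.214]]
bin 0.08 [[ 0.734 -0.219]
 [ 0.778 -0.218]
 [ 0.738 -0.505]] [[ 0.742 -0.26 ]
 [ 0.738 -0.207]
 [ 0.746 -0.207]]
[[ 0.90436732 -0.20195252  0.        ]
 [ 0.89746278 -0.21102885  0.        ]
 [ 0.67534567 -0.26744695  0.        ]] [[ 0.73631845 -0.24143588  0.06      ]]
t 7.12 now [ 648.4 -217.8  189.5] psi 89.6 dist left [-0.4 -2.2  0.5]
[[-2,0,0,-0.001,-0.001,0.002]]
```

Call:
drive_tool --deltas '[[[3,0,36,0,0,-0.033],[0,0,36,0,0,0],[0,0,36,0,0,0],[0,0,30,0,0,0],[0,0,16,0,0,0],[0,0,8,0,0,0],[0,0,0,0,0,0],[0,0,0,0,0,0]]]' --squeeze 40

```text
time: 7.78
position: [0.6491, -0.2161, 0.028]
tool_rot: [0.698, 0.716, 0.0, 0.0]
ft_force: [1.1, 0.4, 0.5]
grip_width: 0.0871
grip_force: 0.0
```

Run:
```python
from h import *
plan(648,-214,26,91.5); print(pose()[2]["ft_force"])
```

```text
t 7.78 now [ 649.1 -216.1   28. ] psi 91.4 dist left [-1.1  2.1 -2. ]
[[2,-1,2,0.001,0,-0.001]]
[1.13952963 0.42391478 0.48839547]
```

Call:
drive_tool --deltas '[[[1,-1,2,0,0,0],[0,0,0,0,0,0],[0,0,0,0,0,0],[0,0,0,0,0,0],[0,0,0,0,0,0],[0,0,0,0,0,0]]]' --gripper 0

```text
time: 8.28
position: [0.6476, -0.2159, 0.0261]
tool_rot: [0.699, 0.715, 0.0, 0.0]
ft_force: [-0.1, 0.5, 0.3]
grip_width: 0.0552
grip_force: 0.0
```

Call:
drive_tool --deltas '[[[0,0,-5,0,0,0],[0,0,-10,0,0,0],[0,0,-15,0,0,0],[0,0,-20,0,0,0],[0,0,-20,0,0,0],[0,0,-20,0,0,0],[0,0,-15,0,0,0],[0,0,-5,0,0,0]]]'

```text
time: 8.95
position: [0.6488, -0.2164, 0.1395]
tool_rot: [0.699, 0.716, 0.001, 0.003]
ft_force: [1.4, -1.6, -3.9]
grip_width: 0.0476
grip_force: 40.0
```

Run:
```python
from h import *
c=snap("wrist"); cv2.imwrite("pics/w4.png",c["img"][:,:,::-1])
s=snap("scene"); cv2.imwrite("pics/s4.png",s["img"][:,:,::-1])
o=pose()[2]; print(o["ft_force"],o["moment"],o["grip_width"])
plan(553.6,155,136,4.9,28,.105)
```

```text
[-0.8405395   0.27698014 -5.84788103] [-0.03313339 -0.09916952 -0.02140517] 0.047555528392742366
t 9.05 now [ 648.1 -216.   137.5] psi 91.4 dist left [-94.5 371.   -1.5]
[[25,-6,0,0,-0,0.101],[24,-8,0,0,-0,0.101],[23,-11,0,0,-0,0.101],[22,-13,0,0,-0,0.101],[21,-15,0,0,-0,0.1],[19,-17,0,0,-0,0.101],[17,-19,0,0,-0,0.1],[15,-20,0,0,-0,0.101]]
[[13,-22,0,0,-0,0.1],[11,-23,0,0,-0,0.101],[9,-24,0,0,-0,0.1],[6,-25,0,0.001,-0.001,0.101],[4,-25,0,0,-0,0.1],[1,-26,0,0.001,-0.001,0.101],[-2,-25,1,0,-0,0.1]]
```

View pics/s4.png

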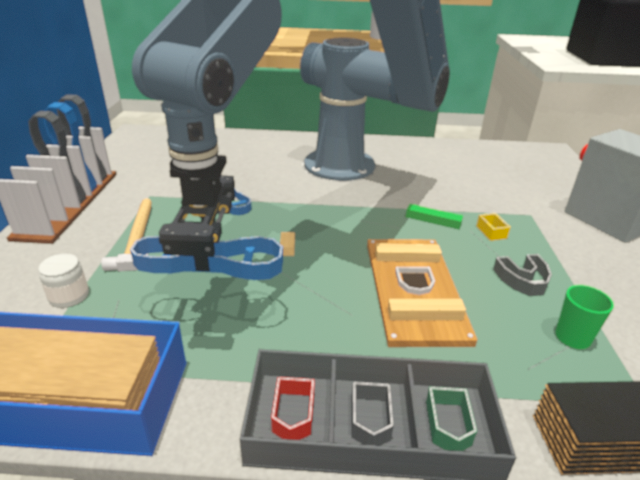

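The scene view shows the die gripped and clear of the table. Both sticks lie across the board, at (408,252) and (427,309). I'll carry the die over.

Call:
drive_tool --deltas '[[[25,-6,0,0,0,0.101],[24,-8,0,0,0,0.101],[23,-11,0,0,0,0.101],[22,-13,0,0,0,0.101],[21,-15,0,0,0,0.1],[19,-17,0,0,0,0.101],[17,-19,0,0,0,0.1],[15,-20,0,0,0,0.101]]]'

```text
time: 9.72
position: [0.5947, -0.017, 0.1342]
tool_rot: [0.924, 0.382, -0.001, -0.001]
ft_force: [0.6, 0.3, -4.9]
grip_width: 0.0475
grip_force: 40.0
```

Call:
drive_tool --deltas '[[[13,-22,0,0,0,0.1],[11,-23,0,0,0,0.101],[9,-24,0,0,0,0.1],[6,-25,0,0,0,0.101],[4,-25,0,0,0,0.1],[1,-26,0,0,0,0.101],[-2,-25,1,0,0,0.1],[0,0,0,0,0,0]]]'

```text
time: 10.38
position: [0.5494, 0.1592, 0.1332]
tool_rot: [0.999, 0.043, -0.003, -0.001]
ft_force: [-1.0, -0.5, -4.9]
grip_width: 0.048
grip_force: 40.0
```

Run:
```python
from h import *
c=snap("wrist"); s=snap("scene")
a=cv2.resize(s["img"][150:400,260:520],None,fx=2.3,fy=2.3)[:575]
w=c["img"][0:400,120:520]; w=cv2.resize(w,None,fx=.5,fy=.5)
cv2.imwrite("pics/w5.png",c["img"][:,:,::-1]); cv2.imwrite("pics/s5.png",a[:,:,::-1])
o=pose()[2]; print(o["ft_force"],o["moment"],o["grip_width"])
for im,n in ((c,"w"),(s,"s")):
    m=mask(im,[98,90,40],[122,255,255],(150,0,520,300) if n=="w" else (280,150,520,400)); cs,_=cv2.findContours(m,0,2); k=max(cs,key=cv2.contourArea); print(n,cv2.boundingRect(k),cv2.contourArea(k))
plan(553.6,155,100,4.9,28,.105)
```

```text
[-0.03716892 -0.25147317 -5.29704283] [0.06507608 0.02354684 0.05475985] 0.04736375225127857
w (188, 0, 246, 300) 19706.0
s (412, 213, 46, 57) 631.0
t 10.48 now [551.5 156.  133.5] psi 5.1 dist left [  2.1  -1.  -33.5]
[[1,1,17,0,0.001,0.002],[1,0,17,0,0.002,0.002]]
```

View pics/w5.png

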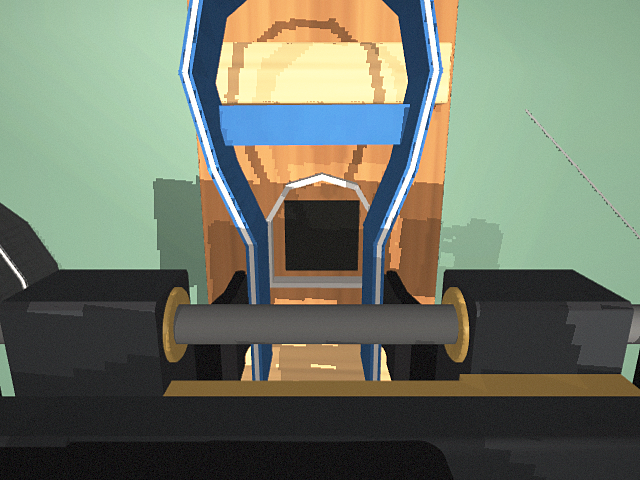

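View pics/s5.png

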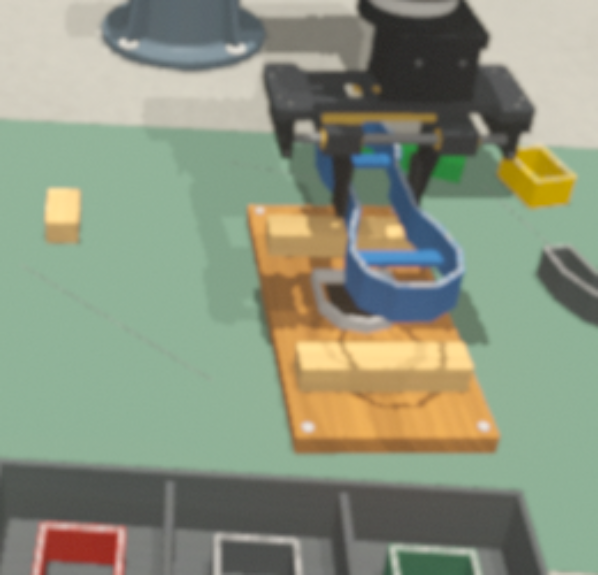

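The wrist view shows the waist edges at row 240 at columns 247 and 387. The forepart's outer edges at row 70 are at 180 and 441. The die lies along the board between the two sticks, and the scene crop puts the toe bottom at (405,318). I'll check the die's height and tilt in the grip.

Run:
```python
from h import *
from scipy.optimize import brentq
c=snap("wrist"); s=snap("scene"); p,r,_=pose(); print(p,psi(r))
def zof(a,b,W): return brentq(lambda z: np.linalg.norm(np.diff(cast(c,[a,b],z),axis=0))-W,0,.25)
for W in (.080,.082,.084): print("fore",W,zof([180,70],[441,70],W))
for W in (.043,.0455,.048): print("waist",W,zof([247,243],[388,243],W))
C=cast(c,[[180,70],[441,70]],.138); print(C, cast(c,[[247,243],[388,243]],.138))
d=cast(s,[[436.1,288.3]],.1)[0]; e=cast(s,[[436.1,288.3]],.11)[0]; print("toe bottom ray",d,e)
tt=np.array([260+408/2.3,150+290/2.3]); print("toe top ray",cast(s,[tt],.13),cast(s,[tt],.14))
```

```text
[0.5527111  0.15455653 0.13393383] 4.952293690272748
fore 0.08 0.13669016148670063
fore 0.082 0.13327038758597193
fore 0.084 0.1298506136852432
waist 0.043 0.1507757156696458
waist 0.0455 0.14364168067858746
waist 0.048 0.13650764568752916
[[0.63268732 0.20443749 0.138     ]
 [0.63960038 0.12550568 0.138     ]] [[0.57989268 0.18167552 0.138     ]
 [0.58402909 0.13437902 0.138     ]]
toe bottom ray [0.67035101 0.16518759 0.1       ] [0.68263811 0.16176395 0.11      ]
toe top ray [[0.67646809 0.16157778 0.13      ]] [[0.68940693 0.15801293 0.14      ]]
```

Call:
drive_tool --deltas '[[[0,0,12,0,0,0],[0,0,14,0,0,0],[0,0,12,0,0,0],[0,0,6,0,0,0],[0,0,3,0,0,0],[0,0,0,0,0,0],[0,0,0,0,0,0]]]'

```text
time: 11.17
position: [0.5535, 0.1546, 0.0878]
tool_rot: [0.999, 0.043, 0.0, 0.0]
ft_force: [0.3, -0.2, -4.8]
grip_width: 0.0476
grip_force: 40.0
```

Run:
```python
from h import *
c=snap("wrist"); s=snap("scene"); plan(553.6,155.8,72,4.9); print(pose()[2]["ft_force"])
a=cv2.resize(s["img"][200:360,360:480],None,fx=4,fy=3.6,interpolation=cv2.INTER_CUBIC); b=cv2.resize(c["img"],(320,240))
cv2.imwrite("pics/s6.png",np.hstack([a[:,:,::-1],np.vstack([b,np.zeros((a.shape[0]-240,320,3),np.uint8)])[:,:,::-1]]))
```

```text
t 11.27 now [553.6 154.9  88.2] psi 4.9 dist left [ -0.    0.9 -16.2]
[[0,-1,16,0,-0.002,0]]
[ 0.12262563  0.29855    -5.23257156]
```

View pics/s6.png

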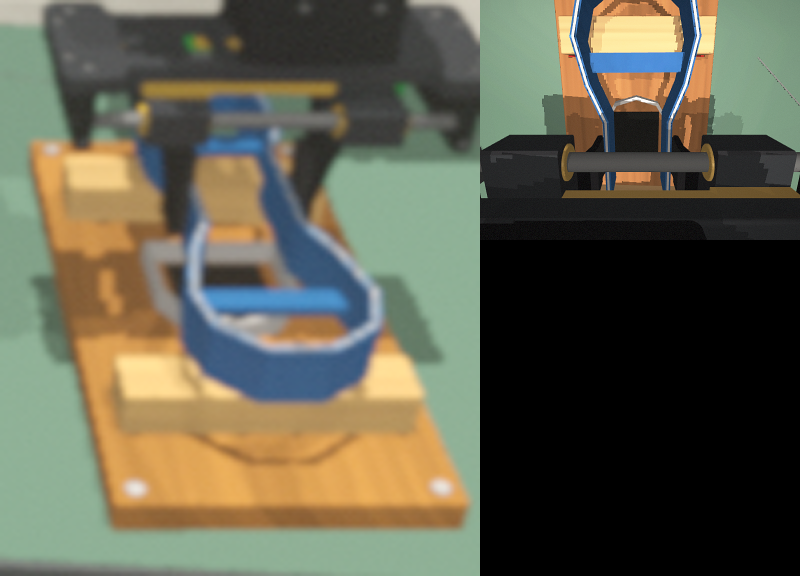

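The die is above both sticks, centred, with its toe tip above the stripe stick's outer face. I'll go on down in small steps and watch the force.

Call:
drive_tool --deltas '[[[0,0,3,0,0,0],[0,-1,3,0,0,0],[0,0,2,0,0,0],[0,0,1,0,0,0],[0,0,0,0,0,0],[0,0,0,0,0,0]]]'

```text
time: 11.77
position: [0.5527, 0.1561, 0.0784]
tool_rot: [0.999, 0.043, -0.0, 0.0]
ft_force: [0.7, 0.5, -5.7]
grip_width: 0.0478
grip_force: 40.0
```

Call:
drive_tool --deltas '[[[0,0,1,0,0,0],[0,0,1,0,0,0],[0,0,0,0,0,0]]]'

```text
time: 12.02
position: [0.5527, 0.156, 0.0764]
tool_rot: [0.999, 0.043, -0.0, 0.0]
ft_force: [-0.3, -0.0, -4.7]
grip_width: 0.0476
grip_force: 40.0
```

Call:
drive_tool --deltas '[[[0,0,1,0,0,0],[0,0,1,0,0,0],[0,0,0,0,0,0]]]'

```text
time: 12.27
position: [0.5527, 0.156, 0.0744]
tool_rot: [0.999, 0.043, -0.0, 0.0]
ft_force: [1.1, -0.1, -5.1]
grip_width: 0.0481
grip_force: 40.0
```

Call:
drive_tool --deltas '[[[0,0,1,0,0,0],[0,0,1,0,0,0],[0,0,0,0,0,0]]]'

```text
time: 12.52
position: [0.5529, 0.156, 0.0731]
tool_rot: [0.999, 0.043, 0.0, -0.0]
ft_force: [-1.4, -0.9, 0.8]
grip_width: 0.0476
grip_force: 40.0
```

Call:
drive_tool --deltas '[[[0,0,1,0,0,0],[0,0,0,0,0,0],[0,0,0,0,0,0]]]'

```text
time: 12.77
position: [0.553, 0.156, 0.073]
tool_rot: [0.999, 0.043, 0.0, -0.0]
ft_force: [-2.0, -1.2, 7.0]
grip_width: 0.0477
grip_force: 40.0
```

Call:
drive_tool --deltas '[[[0,0,0,0,0,0],[0,0,0,0,0,0],[0,0,0,0,0,0]]]' --squeeze 4

```text
time: 13.02
position: [0.553, 0.156, 0.0729]
tool_rot: [0.999, 0.043, 0.0, 0.0]
ft_force: [-2.0, -0.4, 5.4]
grip_width: 0.0481
grip_force: 4.0
```

Run:
```python
from h import *
c=snap("wrist"); s=snap("scene"); o=pose()[2]; print(o["ft_force"],o["moment"],o["position"])
a=cv2.resize(s["img"][200:360,360:480],None,fx=5,fy=3.7,interpolation=cv2.INTER_CUBIC)
cv2.imwrite("pics/s7.png",a[:,:,::-1])
```

```text
[-3.30958055 -0.26245139  5.88127259] [-0.07975291  0.44917293  0.0645366 ] [0.55301242 0.15606532 0.07291587]
```

Call:
drive_tool --deltas '[[[0,0,1,0,0,0],[0,0,1,0,0,0],[0,0,0,0,0,0],[0,0,0,0,0,0]]]' --squeeze 3

```text
time: 13.45
position: [0.5539, 0.1561, 0.0702]
tool_rot: [0.999, 0.043, 0.001, -0.0]
ft_force: [0.4, -0.1, 5.1]
grip_width: 0.0484
grip_force: 3.0
```

Call:
drive_tool --deltas '[[[0,0,0,0,0,0],[0,0,0,0,0,0],[0,0,0,0,0,0],[0,0,0,0,0,0]]]' --gripper 80

```text
time: 13.78
position: [0.5525, 0.156, 0.0691]
tool_rot: [0.999, 0.043, -0.0, -0.0]
ft_force: [-0.6, -0.3, 0.3]
grip_width: 0.0657
grip_force: 0.0
```

Call:
drive_tool --deltas '[[[0,0,-8,0,0,0],[0,0,-20,0,0,0],[0,0,-30,0,0,0],[0,0,-40,0,0,0],[0,0,-40,0,0,0],[0,0,0,0,0,0]]]'

```text
time: 14.28
position: [0.5578, 0.1567, 0.2159]
tool_rot: [0.999, 0.043, 0.008, -0.0]
ft_force: [0.5, 0.8, 1.5]
grip_width: 0.0697
grip_force: 0.0
```

Run:
```python
from h import *
c=snap("wrist"); s=snap("scene")
a=cv2.resize(s["img"][200:360,360:480],None,fx=3.3,fy=3.3,interpolation=cv2.INTER_CUBIC)
b=cv2.resize(c["img"],(400,300)); b=np.vstack([b,np.zeros((a.shape[0]-300,400,3),np.uint8)])
cv2.imwrite("pics/f.png",np.hstack([a,b])[:,:,::-1]); print(np.hstack([a,b]).shape,pose()[2]["position"])
```

```text
(528, 796, 3) [0.5540327  0.15618919 0.21016474]
```

View pics/f.png

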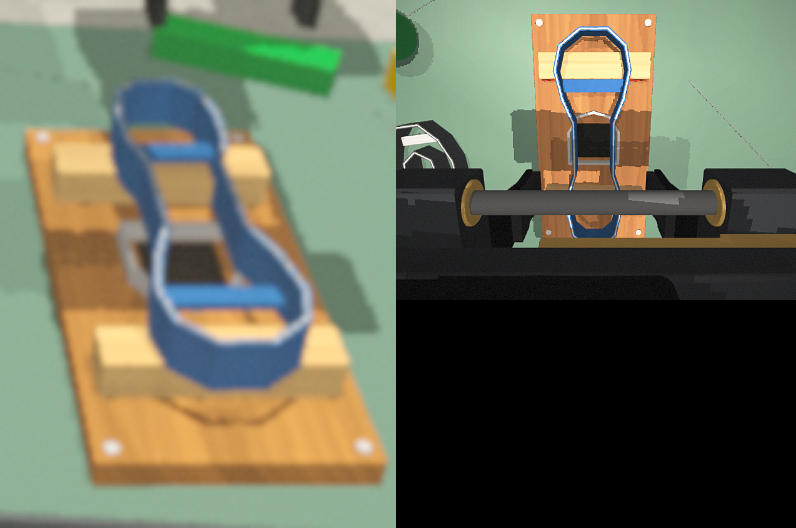

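The final view shows the die lying on both sticks along the board, clear of the knife. Before handing in I'll check the positions numerically: toe tip (315,44) and heel end (315,379) in the wrist picture, and the stick by mask.

Run:
```python
from h import *
c=snap("wrist"); B=np.array([553.6,155.8]); a=np.radians(4.9); M=np.array([[np.cos(a),np.sin(a)],[-np.sin(a),np.cos(a)]])
L=lambda uv,z:np.round((cast(c,uv,z)[:,:2]*1000-B)@M.T,1)
w=lambda x,y:[(x-396)*1.6,y*1.6]
print("toe,heel",L([w(592,28),w(592,238)],.075),"waist",L([w(575,122),w(613,122)],.075))
print("stick ends/edges",L([w(539,66),w(650,66),w(545,53),w(545,79),w(645,53),w(645,79)],.043))
print("board corners",L([w(531,14),w(656,14)],.018))
```

```text
toe,heel [[ 117.8    1.4]
 [-114.1    1.9]] waist [[ 25.5  19.7]
 [ 25.4 -20.7]]
stick ends/edges [[ 84.1  61.3]
 [ 83.9 -63.8]
 [ 97.9  53.9]
 [ 69.9  55.2]
 [ 97.8 -57.5]
 [ 69.7 -58.8]]
board corners [[143.3  72.5]
 [143.1 -72.9]]
```

```bash
python3 -c "
from rig import ticket
print(ticket.hand_in())"
```

```text
the job is handed in; nothing more can be done
None
```

The matching stick lies over the red stripe and the die was set down on both sticks, centred to within a few mm on the last wrist picture; I handed the job in after about 14 s of robot time, and no verdict came back.

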